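# Push the jar rack's sliding stop until its pin clicks into the notch

### The arm

A 6-joint arm with a two-finger parallel gripper is mounted at the origin on a cart in front of the work surface, level with it; the furniture and walls round the work are solid. World frame = base frame: x ahead of the robot, y to its left, z up, the work surface at z = 0. Lengths are in m, angles in rad, forces in N, time in s.
With the tool pointing down it reaches from about 0.375 to 0.975 m from the base axis. Payload 3.8 kg.
Tool frame: the origin (TCP) lies at the very end of the fingers, on their centre line; the grasp point (between the pads) lies 19 mm behind it (manip.grip_point_offset is the distance from the TCP to the grasp point, in m); z points along the fingers, x is the direction in which the jaws open and shut, and the axes are right-handed (so a half turn about z gives the same grasp; the last joint's range is limited). The gripper opens to 85 mm and grips with 20 to 120 N. Pads are 22 mm wide; open, the fingers measure 114 mm over their backs; the gripper's body (76 mm by 85 mm) begins 54 mm behind the grasp point. The pads swing forward as they close: fully open they stand 13 mm farther back than shut.
Start: joints at [-1.238, 0.264, 1.604, -0, 1.274, -0.037], TCP at [0.244, -0.629, 0.231] pointing down, gripper open.
Joint ranges: [-2.63, 2.63], [-0.94, 2.18], [0.31, 2.57], [-1.31, 4.45], [0, 2.66], [-2.55, 2.55]. Speed limits (rad/s): [2.57, 2.57, 3.14, 3.14, 3.14, 3.14].

### API

Orientations are given as a unit quaternion [w, x, y, z].
In Python, from cell import manip gives the robot as it stands.
- The arm moves only by the shell command python3 -m handwheel 'ROWS' [FORCE]. ROWS is JSON, a list of rows, each a list of 7 numbers: the closure, from -1 (fully open) to 1 (shut), then the shift along the tool's x, y, z normalised to -1 to 1, where 1 is 0.02 m, then the turn, a rotation vector about the tool's x, y, z normalised to -1 to 1, where 1 is 0.15 rad. In form: [[hand, x, y, z, wx, wy, wz], ...]. A call has 1 to 20 rows; each row shifts and turns the pose as measured when the row begins, along the tool's axes as they then stand; what a row does not reach is not made up. A row lasts 1/8 s, in which the tool goes at most 62.5 mm and 10.7 degrees, less where a joint would pass 70% of its speed; a pose out of reach is approached as far as the arm can. A call with a number of a shift or a turn outside -1 to 1 is refused whole. A call with a gripper value outside its range is refused whole. The fingers move at their own pace and stop on an object; FORCE is the grip in N (left out, the last holds). Time passes only in rows, so rows that do not move let the fingers close. It gives the time, the measured TCP pose, the force and the opening at its end, in the units of the state.
- manip.get_obs(): the state, without advancing time (a new reading comes with each control period).
- manip.get_image(name): name is "side" or "top" or "wrist"; returns the picture (420x560x3 uint8, red, green, blue); there is no depth.
- manip.calibration(name): a dict with "camera_matrix" (3x3 intrinsics, pixels), "position" and "attitude" of the camera in the world; the wrist camera has in their place "mount" (4x4, takes a point from camera to tool coordinates, whose origin is the TCP and whose axes are the tool frame's). Camera axes: x right, y down, z forward; pixel columns grow to the right and rows downward; lengths in m; the calibration is good to about 2 mm. A picture is of the moment at which its call begins: read the wrist's pose just before it. calibration takes no time and is no camera call.
- manip.close_job(): hands the job in, once; it reports no verdict.
Trained networks look in the newest picture that a camera, given by its name, has taken for a name from the list of things; names that differ only in an ending like _2 or _b are one class to them, and where a whole thing is asked for, a point or a joint stands for the part that bears it (a point fixed in the world has none). Each returns a list of dicts, best first, with "confidence" (0 to 1); they miss things now and then, are a little off and sometimes report something else, mostly with a low value. They report only what shows in the picture. A call takes as long as a camera call. They do not tell look-alikes from the thing itself.
- manip.look_for(camera, label): "uv" ([column, row] in pixels, amid what is visible of it).
- manip.masks_of(camera, label): "mask" (420x560 bool, what is visible of it) and "uv" ([column, row] in pixels, amid what is visible of it).
- manip.spot_point(camera, label): "uv" ([column, row] in pixels: a listed point, or the origin of a listed thing).
The state is a dict: "time": time; "q": joint angles; "qvel": joint speeds; "effort": joint torques, N m; "tcp_pos": TCP position; "ee_rot": TCP orientation; "ft_force": force on the tool from outside, world axes, zero at the start; "torque": the same for the moment, N m; "finger_gap": finger opening in m.
Only numpy, scipy, OpenCV 4.12 (cv2) and the standard library are available. Lean on these libraries where they do the work, as an engineer would, in place of code of your own. Each camera call takes 0.05 s, during which the arm holds its last target. There are 200 camera calls.

### The job

Push the white sliding stop of the jar rack along its rail, towards the row of jars, until its spring pin with the red knob drops into the notch in the rail, so that the row is held, and leave it latched there. Only push the stop, from its outer side, with the fingers: do not grip it, do not touch the pin and its carriage or the two jars and the tin in the rack, and leave the mug, shaker and garlic as they are.

Things in the scene. Friction and masses are not known exactly. Their poses are not given: they have to be found in the camera images.
- rack: Low wooden jar rack fixed to the worktop, 156 mm (x) by 450 mm (y), walls 24 to 45 mm high, floor 6 mm thick. Origin: on the worktop, under the middle of the jar bay (107 mm wide in x). z is up; y runs along the rail, from the stop's free end towards the jars; x points away from the rail, which runs along the rack's -x side.
- rail_start (a point): Point on top of the steel strip on the rack's aluminium rail (rack x = -75 mm, 34 mm above the worktop), under the pin when the stop is at 0. One V notch, 14 mm wide, 8 mm deep, is cut in the strip's top, with a red mark below it on the strip's outer side. Its place differs from run to run: 75 to 125 mm from this point along the rack's +y.
- stop (a joint): Travel in m of the white sliding stop along the rack's +y: 0 at the free end, at most 0.165; starts at 0 to 0.045, short of the notch. Plate centre at rack y = -0.160 + joint. It cannot come off the rail. Friction about 2 N. At the notch the push dips to nothing as the pin pulls the stop about 8 mm onwards, then the notch's far wall holds it: about 12 N forces it past, about 6 N back out.
- stop_front: Outer side of the stop, facing the rack's -y: the place to push. Upright white plate 96 mm wide (rack x), 8 mm thick, from 7 to 105 mm above the worktop. Origin: middle of the width, 2 mm inside the plate's face, 56 mm above the worktop. A dark rubber pad, 60 mm wide, reaches from 0 to 44 mm above the origin; its face is 6 mm to the -y side of the origin. Axes as the rack's.
- stop_back: Inner side of the same plate, facing the jars (rack +y). Origin: in the middle of the width, 2 mm inside the face, 56 mm above the worktop. Not to be touched with the fingers.
- pin (a joint): Drop of the stop's spring pin in m: under 0.001 while its nose rides on top of the strip, about 0.006 when it sits home in the notch.
- pin_knob: Red knob on top of the spring pin, 20 mm across, 14 mm high, on the carriage at rack x = -75 mm, in line with the plate. Origin: middle of its underside, 66 mm above the worktop with the pin up. Leave it alone.
- carriage: Small aluminium bridge on the rail that guides the spring pin, moving with the stop: 24 mm (rack x) by 44 mm (rack y), its top 58 mm above the worktop. Origin: middle of its top bar, 54 mm above the worktop, at rack x = -75 mm. Leave it alone.
- jam_jar: Jar with a yellow lid and pink contents, 66 mm across, 100 mm high, standing in the rack. Origin: middle of its underside. The two jars and the tin stand in one row in the rack, in any order, the first 15 to 21 mm beyond the plate once that is latched.
- honey_jar: Jar with a green lid, 68 mm across, 84 mm high, standing in the rack. Origin: middle of its underside.
- tomato_tin: Red food tin, 75 mm across, 110 mm high, standing in the rack. Origin: middle of its underside.
- mug: Orange mug, 81 mm across, 101 mm high, behind the rack; a bystander. Origin: middle of its underside.
- shaker: Shaker with a grey top, 44 mm across, 90 mm high, behind the rack; a bystander. Origin: middle of its underside.
- garlic: Garlic bulb, 60 mm, on the wooden chopping board at the right; a bystander. Origin: its underside. Over this right rear part of the worktop (x above 0.58 m, y below -0.3 m) hangs a wall cabinet, its underside 0.46 m up: keep the arm clear of it.
Things that resemble listed ones, but are neither listed nor needed, are in the scene too. What is shaped like the honey_jar but blue or purple is not meant.

How it is judged:
On the way, in this order (a step that is already met when the one before it is completed fails the run):
1. the fingers push the outer side of the stop (contact force between the fingers and stop_front above 0.5 N), for 0.1 s.
2. the pin has dropped into the notch (value of joint pin above 0.004 m), for 0.2 s.
At the end, for the whole second after the job is handed in: The pin sits in the notch (dropped more than 4 mm of about 6) with the stop at rest, and the jars and the tin stand upright (within 0.1 rad) within 12 mm of where they stood (value of joint pin above 0.004 m and velocity of joint stop between -0.01 and 0.01 m/s and angle between each of jam_jar, honey_jar, tomato_tin's own z axis and vertical below 0.1 rad and distance of each of jam_jar, honey_jar, tomato_tin from where it was at the start of the episode below 0.012 m); the robot touches nothing.
It fails at once if the stop is gripped or pushed on its inner side (contact force between the fingers and stop_back above 1 N).
It fails at once if the robot touches the spring pin's knob or its carriage (contact force between any of the arm, the fingers and pin_knob above 1 N or contact force between any of the arm, the fingers and carriage above 1 N).
It fails at once if the robot touches a jar or the tin (contact force between any of the arm, the fingers and jam_jar above 1 N or contact force between any of the arm, the fingers and honey_jar above 1 N or contact force between any of the arm, the fingers and tomato_tin above 1 N).
It fails at once if a jar or the tin is shoved or tipped (distance of any of jam_jar, honey_jar, tomato_tin from where it was at the start of the episode above 0.02 m or angle between any of jam_jar, honey_jar, tomato_tin's own z axis and vertical above 0.3 rad).
It fails at once if the mug, the shaker or the garlic is disturbed (distance of any of mug, garlic, shaker from where it was at the start of the episode above 0.02 m).
It also fails if it takes over 38 s, if anything falls off the work surface, if the arm or the gripper's body presses on something with over 40 N, if the wrist force passes 120 N, or if a joint passes its speed limit or range.

## Working session

There is one attempt and no reset: what is moved stays moved. The work goes in short steps, Python scripts to look and compute and a shell command to move; the robot and the scene stay as the last step left them, time stands still between calls to the robot, and variables do not carry over. Pictures are saved under pics/ and viewed, about 8 in all and at most 12, crops included, and the job is handed in when it is done.

```bash
mkdir -p pics; ls
python3 - <<'E'
from cell import manip
import cv2,numpy as np
o=manip.get_obs();print({k:np.round(v,4).tolist() for k,v in o.items()})
for c in("top","side"):
    im=manip.get_image(c);cv2.imwrite(f"pics/{c}0.png",im[...,::-1])
    k=manip.calibration(c);print(c,k)
    for l in("rack","rail_start","stop_front","stop_back","pin_knob","carriage","jam_jar","honey_jar","tomato_tin"):
        print(l,[(np.round(d["uv"],1).tolist(),round(d["confidence"],2)) for d in manip.spot_point(c,l)[:3]])
print(manip.calibration("wrist"))
E
```

```text
pics
{'time': 0.0, 'q': [-1.2379, 0.2648, 1.6054, 0.0, 1.2737, -0.0369], 'qvel': [-0.0, 0.0003, 0.0003, 0.0012, -0.0004, 0.0009], 'effort': [0.0013, -51.5103, -36.7314, -0.0003, 0.0128, 0.0], 'tcp_pos': [0.2437, -0.6287, 0.23], 'ee_rot': [-0.0007, 0.8251, -0.5651, -0.0009], 'ft_force': [-0.4636, 0.5912, 0.6917], 'torque': [-0.0169, -0.0116, 0.0146], 'finger_gap': 0.0853}
top {'camera_matrix': array([[406.25365147,   0.        , 286.12796644],
       [  0.        , 406.25365147, 208.49823213],
       [  0.        ,   0.        ,   1.        ]]), 'position': array([ 0.31692211, -0.09887662,  1.27318723]), 'attitude': array([ 0.07987047, -0.66726678,  0.73562971, -0.08499816])}
rack [([213.9, 255.4], 0.98), ([399.4, 210.8], 0.62)]
rail_start [([272.3, 259.4], 0.95)]
stop_front [([258.0, 239.5], 0.6)]
stop_back []
pin_knob [([266.5, 258.2], 0.38), ([264.2, 260.9], 0.22), ([258.2, 237.7], 0.21)]
carriage [([266.1, 263.1], 0.55)]
jam_jar [([215.9, 253.5], 0.81), ([263.8, 260.4], 0.43)]
honey_jar [([325.2, 284.2], 0.82), ([189.3, 261.2], 0.81), ([186.1, 199.2], 0.75)]
tomato_tin [([165.0, 2
[... 554 characters left out ...]
08.9], 0.26)]
carriage [([242.3, 210.2], 0.38)]
jam_jar [([243.3, 205.8], 0.62)]
honey_jar [([273.5, 245.0], 0.89), ([282.8, 197.1], 0.61), ([236.0, 258.0], 0.6)]
tomato_tin []
{'camera_matrix': array([[315.15235128,   0.        , 282.0911108 ],
       [  0.        , 315.15235128, 210.7011198 ],
       [  0.        ,   0.        ,   1.        ]]), 'mount': array([[ 9.99998650e-01,  7.99024251e-04,  1.43614177e-03,
        -9.11993295e-05],
       [-1.22061150e-03,  9.46239327e-01,  3.23465062e-01,
        -8.39859401e-02],
       [-1.10047739e-03, -3.23466378e-01,  9.46239024e-01,
        -1.43978511e-01],
       [ 0.00000000e+00,  0.00000000e+00,  0.00000000e+00,
         1.00000000e+00]])}
```

View pics/top0.png

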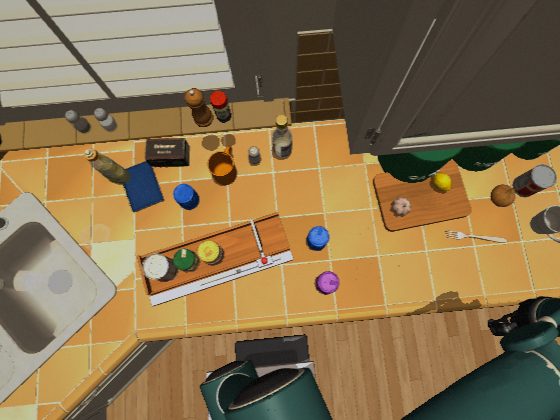

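View pics/side0.png

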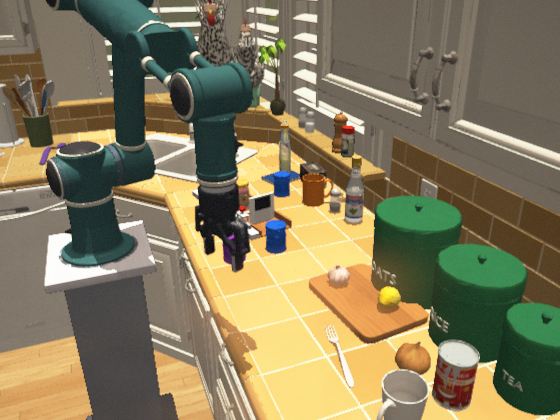

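```bash
cat > h.py <<'E'
from cell import manip
import cv2,numpy as np
from scipy.spatial.transform import Rotation as R
def rot(q): return R.from_quat(np.r_[q[1:],q[0]]).as_matrix()
def cam(n):
    k=manip.calibration(n)
    if n=="wrist":
        o=manip.get_obs();T=np.eye(4);T[:3,:3]=rot(o["ee_rot"]);T[:3,3]=o["tcp_pos"];T=T@k["mount"]
        return k["camera_matrix"],T[:3,3],T[:3,:3]
    return k["camera_matrix"],k["position"],rot(k["attitude"])
def back(c,uv,z):
    K,p,A=c;d=A@np.linalg.solve(K,[*uv,1]);return p+d*(z-p[2])/d[2]
def proj(c,P):
    K,p,A=c;v=K@(A.T@(np.asarray(P)-p));return v[:2]/v[2]
E
python3 - <<'E'
from h import *
c=cam("top")
for n,uv,z in [("rack",(213.9,255.4),0),("rail_start",(272.3,259.4),.034),("stop",(258,239.5),.056),("carr",(266.1,263.1),.054),("knob",(264,260.5),.075),("jam",(215.9,253.5),0),("honey",(189.3,261.2),0),("tin",(165,266.9),0),("blue",(318,238),.08),("purple",(328,282),.08),("railL",(152,301),.03),("railR",(291,259),.03)]:
    print(n,back(c,uv,z).round(3))
im=cv2.imread("pics/top0.png")[200:310,130:340]
cv2.imwrite("pics/crop.png",cv2.resize(im,None,fx=3.8,fy=3.8,interpolation=cv2.INTER_CUBIC))
E
```

```text
rack [0.491 0.117 0.   ]
rail_start [ 0.457 -0.065  0.034]
stop [ 0.518 -0.028  0.056]
carr [ 0.445 -0.046  0.054]
knob [ 0.451 -0.042  0.075]
jam [0.496 0.111 0.   ]
honey [0.48  0.195 0.   ]
tin [0.47  0.271 0.   ]
blue [ 0.501 -0.207  0.08 ]
purple [ 0.371 -0.221  0.08 ]
railL [0.368 0.304 0.03 ]
railR [ 0.453 -0.122  0.03 ]
```

View pics/crop.png

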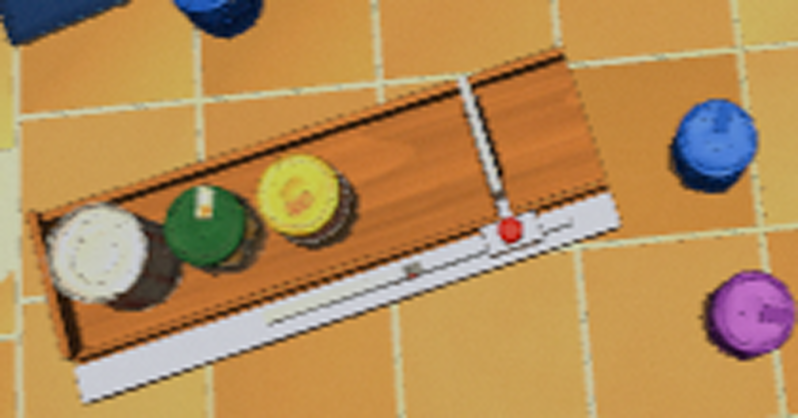

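The top view shows the rack with the stop plate (≈258,240), the red knob (264,260), the red notch mark (≈239,271), and the jam jar (yellow lid) nearest the stop. The blue (318,238) and purple (328,282) jars are look-alikes, clear of the push lane. I'll move to hover near the stop's outer side.

```bash
python3 -m handwheel '[[1,-0.8,-1,0,0,0,0],[1,-0.8,-1,0,0,0,0],[1,-0.8,-1,0,0,0,0],[1,-0.8,-1,0,0,0,0],[1,-0.8,-1,0,0,0,0],[1,-0.8,-1,0,0,0,0],[1,-0.8,-1,0,0,0,0],[1,-0.8,-1,0,0,0,0],[1,-0.8,-1,0,0,0,0],[1,-0.8,-1,0,0,0,0],[1,-0.8,-1,0,0,0,0],[1,-0.8,-1,0,0,0,0],[1,-0.8,-1,0,0,0,0],[1,-0.8,-1,0,0,0,0],[1,-0.8,-1,0,0,0,0],[1,-0.8,-1,0,0,0,0],[1,-0.8,-1,0,0,0,0],[1,-0.8,-1,0,0,0,0]]'
python3 -m handwheel '[[1,0,0,0,0,0,-1],[1,0,0,0,0,0,-1],[1,0,0,0,0,0,-1],[1,0,0,0,0,0,-1],[1,0,0,0,0,0,-1],[1,0,0,0,0,0,-1],[1,0,0,0,0,0,-1],[1,0,0,0,0,0,-1],[1,0,0,0,0,0,-1],[1,0,0,0,0,0,-0.3]]'
cat >> h.py <<'E'
def st():
    o=manip.get_obs();A=rot(o["ee_rot"]);print("t",o["time"],"tcp",np.round(o["tcp_pos"],4),"yaw",round(np.arctan2(A[1,0],A[0,0]),4),"z",A[:,2].round(3),"F",np.round(o["ft_force"],1),"gap",o["finger_gap"]);return o
E
python3 - <<'E'
from h import *
st();c=cam("wrist")
im=manip.get_image("wrist");cv2.imwrite("pics/w1.png",im[...,::-1])
for l in("rack","rail_start","stop_front","stop_back","pin_knob","carriage","jam_jar"):
    print(l,[(np.round(d["uv"],1).tolist(),round(d["confidence"],2)) for d in manip.spot_point("wrist",l)[:3]])
E
```

```text
time: 3.25
tcp_pos: [0.4862, -0.1936, 0.234]
ee_rot: [-0.001, 0.828, -0.56, 0.003]
ft_force: [-0.6, -0.1, -0.2]
finger_gap: 0.0
time: 4.5
tcp_pos: [0.4845, -0.1767, 0.2351]
ee_rot: [0.001, 0.991, 0.133, 0.005]
ft_force: [-1.2, -0.1, 0.5]
finger_gap: 0.0002
t 4.5 tcp [ 0.4845 -0.1767  0.2351] yaw 0.2662 z [ 0.01  -0.001 -1.   ] F [-1.2 -0.1  0.5] gap 0.00015169098480461758
rack []
rail_start [([283.2, 64.9], 0.94), ([368.7, 44.4], 0.46)]
stop_front [([371.5, 45.6], 0.87)]
stop_back []
pin_knob [([288.6, 37.3], 0.6)]
carriage [([285.7, 43.4], 0.7)]
jam_jar []
```

View pics/w1.png

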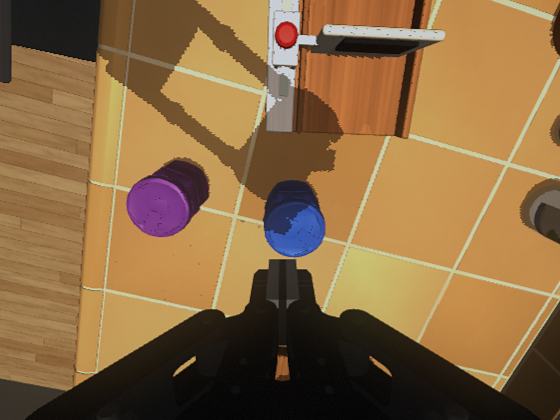

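Run:
```python
from h import *
c=cam("wrist")
for n,uv,z in [("plateTopL",(317,40),.105),("plateTopR",(445,31),.105),("plateTopR2",(445,41),.105),("plateoutL",(318,52),.105),("knobtop",(287,34),.080),("railR",(267,131),.03),("railfar",(271,0),.03),("endL",(300,132),.024),("endR",(408,137),.024),("wall",(418,0),.045),("wallend",(410,137),.045),("rail_start",(283.2,64.9),.034),("stop_front",(371.5,45.6),.056),("blue",(295,229),.084)]:
    print(n,back(c,uv,z).round(4))
```

```text
plateTopL [ 0.4791 -0.046   0.105 ]
plateTopR [ 0.5726 -0.0142  0.105 ]
plateTopR2 [ 0.5755 -0.0205  0.105 ]
plateoutL [ 0.4824 -0.0538  0.105 ]
knobtop [ 0.455  -0.0436  0.08  ]
railR [ 0.4576 -0.1296  0.03  ]
railfar [ 0.4315 -0.0111  0.03  ]
endL [ 0.4927 -0.1218  0.024 ]
endR [ 0.6096 -0.0959  0.024 ]
wall [0.5623 0.0205 0.045 ]
wallend [ 0.6029 -0.0954  0.045 ]
rail_start [ 0.4575 -0.0628  0.034 ]
stop_front [ 0.5319 -0.0281  0.056 ]
blue [ 0.5093 -0.2106  0.084 ]
```

```bash
python3 -m handwheel '[[1,0,0,0,0,0,0.37],[1,0.73,-0.84,0,0,0,0],[1,0.73,-0.84,0,0,0,0],[1,0.73,-0.84,0,0,0,0],[1,0.73,-0.84,0,0,0,0],[1,0.73,-0.84,0,0,0,0],[1,0,0,0,0,0,0]]' >/dev/null
python3 - <<'E'
from h import *
o=st();A=rot(o["ee_rot"])
print((A.T@(np.array([.538,-.079,.065])-o["tcp_pos"])).round(4))
ct=cam("top");print("notch",back(ct,(238.7,271),.034),"knob",back(ct,(264,260.5),.08))
c=cam("wrist");im=manip.get_image("wrist");cv2.imwrite("pics/w2.png",im[...,::-1])
for l in("stop_front","stop_back","pin_knob","carriage","rail_start","jam_jar"):
    print(l,[(np.round(d["uv"],1).tolist(),round(d["confidence"],2)) for d in manip.spot_point("wrist",l)[:2]])
E
```

```text
t 5.775 tcp [ 0.5409 -0.0792  0.2352] yaw 0.1995 z [ 0.009 -0.002 -1.   ] F [-0.6  0.  -0.2] gap -0.0001506399371912186
[-0.0043 -0.0014  0.1701]
notch [0.43161368 0.03925543 0.034     ] knob [ 0.45060499 -0.04183065  0.08      ]
stop_front [([489.2, 179.8], 0.6), ([280.9, 133.3], 0.57)]
stop_back []
pin_knob [([199.0, 133.3], 0.83)]
carriage [([201.9, 137.2], 0.9)]
rail_start [([207.3, 155.0], 0.59)]
jam_jar []
```

View pics/w2.png

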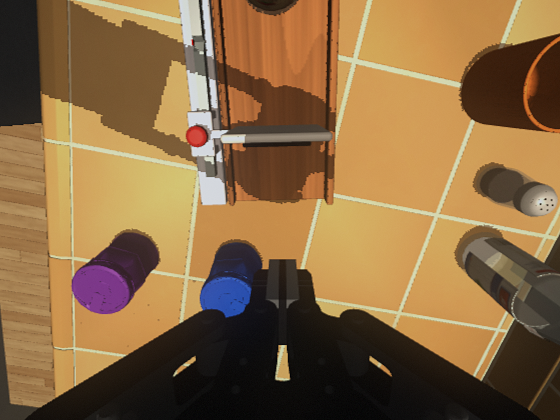

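Run:
```python
from h import *
c=cam("wrist")
P={}
for n,uv,z in [("knob",(197,135),.080),("notchmark",(201,44),.03),("rail_start",(207.3,155),.034),("pl",(222,137),.105),("pr",(331,135),.105),("wallend",(332,203),.04),("wallfar",(330,0),.04),("railend",(203,204),.03),("railfar",(180,0),.03),("front",(280.9,133.3),.056),("mug",(545,80),.1),("blue",(228,300),.084)]:
    P[n]=back(c,uv,z);print(n,P[n].round(4))
y=np.array([-np.sin(.21),np.cos(.21),0]);print("travel",(P["notchmark"]-P["knob"])@y,"start",(P["knob"]-P["rail_start"])@y)
print(proj(c,[.538,-.079,.235]))
```

```text
knob [ 0.4543 -0.0423  0.08  ]
notchmark [0.437  0.0388 0.03  ]
rail_start [ 0.4571 -0.0681  0.034 ]
pl [ 0.481  -0.0361  0.105 ]
pr [ 0.5715 -0.0163  0.105 ]
wallend [ 0.6028 -0.0933  0.04  ]
wallfar [0.552  0.0976 0.04  ]
railend [ 0.4583 -0.1263  0.03  ]
railfar [0.4133 0.0721 0.03  ]
front [ 0.5307 -0.0277  0.056 ]
mug [0.7348 0.061  0.1   ]
blue [ 0.508  -0.2115  0.084 ]
travel 0.08289824556919531 start 0.02581732564660468
[277.40195703 269.24170491]
```

```bash
python3 -m handwheel '[[1,-0.2,0,1,0,0,-0.1],[1,0,0,1,0,0,0],[1,0,0,1,0,0,0],[1,0,0,1,0,0,0],[1,0,0,1,0,0,0],[1,0,0,1,0,0,0],[1,0,0,1,0,0,0],[1,0,0,1,0,0,0],[1,0,0,0.4,0,0,0],[1,0,0,0,0,0,0]]'
python3 - <<'E'
from h import *
o=st();A=rot(o["ee_rot"])
print("plate centre in tool",(A.T@(np.array([.527,-.027,.065])-o["tcp_pos"])).round(4))
E
```

```text
time: 7.38
tcp_pos: [0.5268, -0.0836, 0.0501]
ee_rot: [-0.0, 0.994, 0.106, -0.002]
ft_force: [0.1, 0.1, 0.9]
finger_gap: -0.0002
t 7.375 tcp [ 0.5268 -0.0836  0.0501] yaw 0.2132 z [-0.003 -0.    -1.   ] F [0.1 0.1 0.9] gap -0.00023295844890311473
plate centre in tool [ 0.0121 -0.0553 -0.0149]
```

```bash
python3 -m handwheel '[[1,0.6,0,-0.7,0,0,0],[1,0,-0.4,0,0,0,0],[1,0,-0.4,0,0,0,0],[1,0,-0.4,0,0,0,0],[1,0,0,0,0,0,0]]'
python3 -m handwheel '[[1,0,-0.25,0,0,0,0],[1,0,-0.25,0,0,0,0],[1,0,-0.25,0,0,0,0]]'
python3 - <<'E'
from h import *
o=st();A=rot(o["ee_rot"])
print("plate centre in tool",(A.T@(np.array([.527,-.027,.065])-o["tcp_pos"])).round(4),(A.T@o["ft_force"]).round(2))
c=cam("wrist");im=manip.get_image("wrist");cv2.imwrite("pics/w3.png",im[...,::-1])
E
```

```text
time: 8.0
tcp_pos: [0.5365, -0.0557, 0.0682]
ee_rot: [0.001, 0.994, 0.107, 0.001]
ft_force: [-1.0, 0.0, 0.3]
finger_gap: -0.0
time: 8.38
tcp_pos: [0.5331, -0.0412, 0.0681]
ee_rot: [0.002, 0.994, 0.107, 0.001]
ft_force: [0.9, -6.6, -0.9]
finger_gap: 0.0001
t 8.375 tcp [ 0.5331 -0.0412  0.0681] yaw 0.2144 z [ 0.003 -0.003 -1.   ] F [ 0.9 -6.6 -0.9] gap 0.00014478122788670874
plate centre in tool [-0.0029 -0.0152  0.003 ] [-0.49  6.6   0.97]
```

View pics/w3.png

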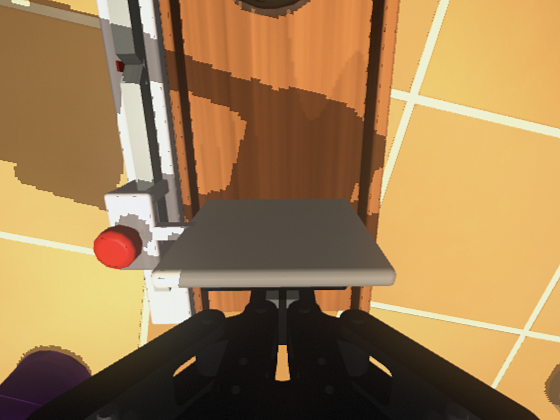

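Run:
```python
from h import *
c=cam("wrist")
a=back(c,(118,247),.077);y=np.array([-np.sin(.215),np.cos(.215),0])
for z,uv in((.028,(121,66)),(.034,(128,66))):
    b=back(c,uv,z);print(a,b,(b-a)@y)
st()
```

```text
[ 0.45385949 -0.03789923  0.077     ] [0.4280727  0.04101645 0.028     ] 0.08260029876610912
[ 0.45385949 -0.03789923  0.077     ] [0.4344335  0.04180709 0.034     ] 0.08201567661382937
t 8.425 tcp [ 0.5328 -0.0404  0.068 ] yaw 0.214 z [ 0.002 -0.002 -1.   ] F [-0.4  0.8  0.3] gap 0.00021797956579058095
```

```bash
python3 -m handwheel '[[1,0,-0.2,0,0,0,0],[1,0,-0.3,0,0,0,0],[1,0,-0.3,0,0,0,0],[1,0,-0.3,0,0,0,0],[1,0,-0.3,0,0,0,0],[1,0,-0.3,0,0,0,0],[1,0,-0.3,0,0,0,0],[1,0,-0.3,0,0,0,0],[1,0,-0.2,0,0,0,0]]'
python3 - <<'E'
from h import *
o=st();A=rot(o["ee_rot"]);print((A.T@(np.array([.5328,-.0404,.068])-o["tcp_pos"])).round(4),(A.T@o["ft_force"]).round(2))
c=cam("wrist");im=manip.get_image("wrist");cv2.imwrite("pics/w4.png",im[...,::-1])
for l in ("pin_knob","carriage"):print([(np.round(d["uv"],1).tolist(),round(d["confidence"],2)) for d in manip.spot_point("wrist",l)[:2]])
E
```

```text
time: 9.55
tcp_pos: [0.5227, 0.0044, 0.0682]
ee_rot: [0.006, 0.994, 0.107, 0.002]
ft_force: [-0.9, -3.9, -0.0]
finger_gap: 0.0002
t 9.55 tcp [0.5227 0.0044 0.0682] yaw 0.2149 z [ 0.004 -0.012 -1.   ] F [-0.9 -3.9 -0. ] gap 0.00018322065156787547
[0.0003 0.0459 0.0007] [-1.75  3.66  0.05]
[]
[([269.0, 42.1], 0.72), ([132.6, 232.3], 0.63)]
```

View pics/w4.png

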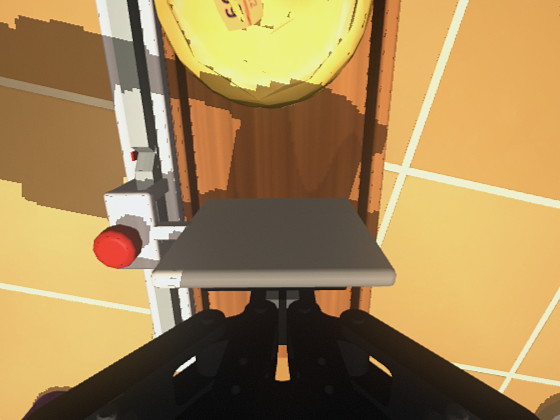

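```bash
python3 - <<'E'
from h import *
c=cam("wrist");y=np.array([-np.sin(.215),np.cos(.215),0])
print((back(c,(135,156),.028)-back(c,(118,247),.077))@y)
E
for i in 1; do python3 -m handwheel '[[1,0,-0.2,0,0,0,0],[1,0,-0.2,0,0,0,0],[1,0,-0.2,0,0,0,0],[1,0,-0.2,0,0,0,0],[1,0,-0.15,0,0,0,0]]'; done
python3 -m handwheel '[[1,0,-0.15,0,0,0,0],[1,0,-0.1,0,0,0,0]]'
```

```text
0.034377738953273826
time: 10.32
tcp_pos: [0.5184, 0.0237, 0.0681]
ee_rot: [0.006, 0.994, 0.107, 0.001]
ft_force: [-0.1, -4.1, 1.4]
finger_gap: 0.0003
time: 10.58
tcp_pos: [0.5172, 0.0292, 0.0681]
ee_rot: [0.006, 0.994, 0.107, 0.001]
ft_force: [0.4, -3.6, 0.7]
finger_gap: 0.0
```

```bash
python3 -m handwheel '[[1,0,-0.1,0,0,0,0]]' | grep -E "tcp|force"
```

```text
tcp_pos: [0.5166, 0.0314, 0.068]
ft_force: [1.1, -3.6, 1.8]
```

```bash
python3 -m handwheel '[[1,0,-0.1,0,0,0,0]]' | grep -E "tcp|force"
python3 - <<'E'
from h import *
im=manip.get_image("wrist");cv2.imwrite("pics/w5.png",im[...,::-1])
d=manip.masks_of("wrist","stop_front");print([(x["uv"],x["confidence"]) for x in d[:2]])
E
```

```text
tcp_pos: [0.5161, 0.0337, 0.068]
ft_force: [0.3, -1.8, 0.8]
[([268.2, 290.5], 0.58), ([119.9, 246.3], 0.35)]
```

```bash
cat > knob.py <<'E'
from h import *
def k(im):
    r=im[...,0].astype(int);m=((r>110)&(im[...,1]<80)&(im[...,2]<80));m[:,:80]=0;m[:,190:]=0;m[:190]=0;m[300:]=0
    v,u=np.nonzero(m);return u.mean().round(1),v.mean().round(1),len(u)
if __name__=="__main__":
    for f in("w3","w4","w5"):print(f,k(cv2.imread(f"pics/{f}.png")[...,::-1]))
    st();print(k(manip.get_image("wrist")))
E
python3 knob.py; python3 -m handwheel '[[1,0,-0.08,0,0,0,0]]' | grep -E "tcp|force";python3 knob.py|tail -1
```

```text
w3 (np.float64(114.6), np.float64(249.3), 1185)
w4 (np.float64(114.6), np.float64(248.9), 1185)
w5 (np.float64(115.8), np.float64(247.7), 1184)
t 10.925 tcp [0.516  0.0342 0.0678] yaw 0.2147 z [ 0.003 -0.01  -1.   ] F [0.4 0.7 0.3] gap 0.00030919486361110683
(np.float64(116.5), np.float64(243.8), 1177)
tcp_pos: [0.5156, 0.036, 0.0677]
ft_force: [0.7, -0.4, 0.1]
(np.float64(118.1), np.float64(241.0), 1155)
```

```bash
python3 -m handwheel '[[1,0,0,0,0,0,0],[1,0,0,0,0,0,0]]' | grep -E "tcp|force";python3 knob.py|tail -1
```

```text
tcp_pos: [0.5153, 0.0364, 0.0674]
ft_force: [0.2, 0.6, -0.7]
(np.float64(119.1), np.float64(237.7), 1149)
```

```bash
python3 -m handwheel '[[1,0,0,0,0,0,0],[1,0,0,0,0,0,0],[1,0,0,0,0,0,0]]' | grep -E "tcp|force";python3 knob.py|tail -1
python3 - <<'E'
from h import *
im=manip.get_image("wrist");cv2.imwrite("pics/w6.png",im[...,::-1]);st()
E
```

```text
tcp_pos: [0.5153, 0.0363, 0.0675]
ft_force: [-0.3, -0.0, 0.8]
(np.float64(119.0), np.float64(237.5), 1148)
t 11.925 tcp [0.5154 0.0363 0.0675] yaw 0.2143 z [ 0.003 -0.01  -1.   ] F [ 0.3 -1.  -0.5] gap -0.0001022056214573496
```

View pics/w6.png

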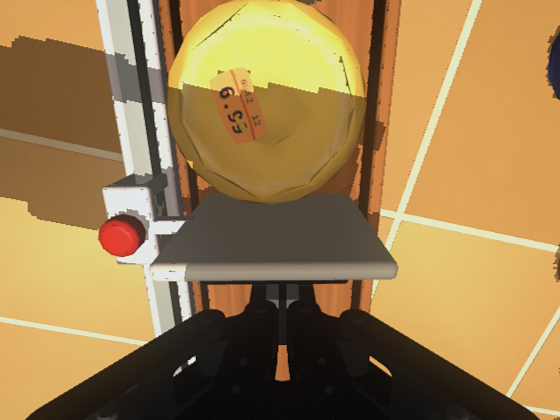

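```bash
cat > fit.py <<'E'
from h import *
from scipy.optimize import least_squares
k=manip.calibration("wrist");K=k["camera_matrix"];M=k["mount"]
A,p=M[:3,:3],M[:3,3]
def pr(P): v=K@(A.T@(P-p));return v[:2]/v[2]
# tool frame: z fwd(down). knob top at .080 -> tool z = tcpz-.080
d=A@np.linalg.solve(K,[114.6,248.9,1]);P=p+d*((.068-.078)-p[2])/d[2]
for uv in((118.1,241.0),(119.0,237.5)):
    s=least_squares(lambda x:pr(P+[0,-x[0],x[1]])-uv,[0,0]);print("advance,drop mm",s.x*1e3)
E
python3 fit.py
```

```text
advance,drop mm [2.19287764 4.08612967]
advance,drop mm [3.44132945 5.39358799]
```

The force has vanished and the knob has dropped about 6 mm, so the pin looks seated. Backing off, then raising.

```bash
python3 -m handwheel '[[1,0,0.3,0,0,0,0],[1,0,0.6,0,0,0,0],[1,0,0.8,0,0,0,0],[1,0,0.5,0,0,0,0],[1,0,0,-0.6,0,0,0],[1,0,0,-1,0,0,0],[1,0,0,-1,0,0,0],[1,0,0,-1,0,0,0],[1,0,0,-1,0,0,0],[1,0,0,-0.5,0,0,0],[1,0,0,0,0,0,0],[1,0,0,0,0,0,0]]'
python3 - <<'E'
from h import *
st();c=cam("wrist");im=manip.get_image("wrist")
t=manip.get_image("top")
a=cv2.resize(im[60:340,100:460],(480,373));b=cv2.resize(t[200:310,130:340],(720,377)) 
cv2.imwrite("pics/w7.png",cv2.resize(im,None,fx=1.4,fy=1.4)[...,::-1]);cv2.imwrite("pics/t7.png",cv2.resize(t[200:310,130:340],None,fx=3.8,fy=3.8,interpolation=cv2.INTER_CUBIC)[...,::-1])
for n in("jam_jar","honey_jar","tomato_tin"):print(n,[(np.round(d["uv"],1).tolist(),round(d["confidence"],2)) for d in manip.spot_point("top",n)[:3]])
E
```

```text
time: 13.42
tcp_pos: [0.5253, -0.0096, 0.1768]
ee_rot: [0.005, 0.994, 0.106, 0.002]
ft_force: [0.4, 0.1, -0.6]
finger_gap: -0.0001
t 13.425 tcp [ 0.5253 -0.0096  0.1768] yaw 0.2119 z [ 0.005 -0.009 -1.   ] F [ 0.4  0.1 -0.6] gap -6.669459688013547e-05
jam_jar [([216.5, 251.2], 0.87)]
honey_jar [([185.9, 199.5], 0.97), ([324.3, 283.0], 0.94), ([190.6, 261.6], 0.72)]
tomato_tin [([165.5, 269.6], 0.66)]
```

View pics/w7.png

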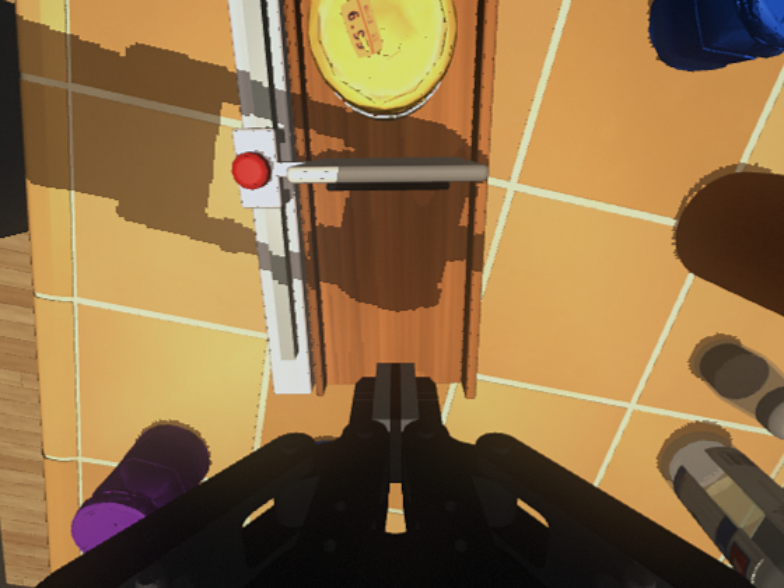

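View pics/t7.png

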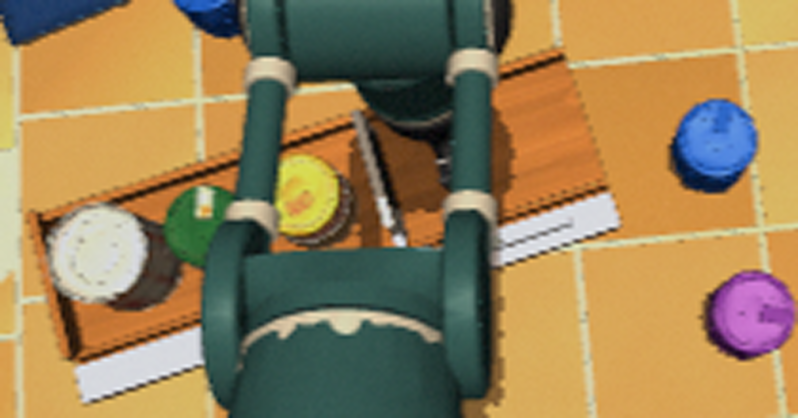

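Run:
```python
from h import *
c=cam("wrist");y=np.array([-np.sin(.215),np.cos(.215),0]);x=np.array([y[1],-y[0],0])
n0=np.array([.4360,.0395,0]);kn=np.array([.4543,-.0423,0])
for z in(.080,.074):
    P=back(c,(178.6,121.4),z);print(z,P,"past notch est",(P-n0)@y,"x vs start knob",(P-kn)@x)
a=back(c,(388/1.4,160/1.4),.105);b=back(c,(384/1.4,112/1.4),.10);print("gap plate-lid",(b-a)@y)
st()
```

```text
0.08 [0.43732809 0.04253019 0.08      ] past notch est 0.0026770793281604087 x vs start knob 0.0015171486335383475
0.074 [0.435569   0.04175591 0.074     ] past notch est 0.002295920621652224 x vs start knob -0.00036663193289714784
gap plate-lid 0.020943451161931883
t 13.675 tcp [ 0.5253 -0.0097  0.1765] yaw 0.2119 z [ 0.004 -0.009 -1.   ] F [0.1 0.9 0.9] gap 0.0001614666288488649
```

```bash
python3 -c "
from cell import manip
print(manip.close_job())"
```

```text
the job is handed in; nothing more can be done
None
```

I pushed the stop about 80 mm along its rail with the shut fingers, only on its outer side. At the notch the push force fell from about 4 N to nothing. I then backed off, raised the hand clear and handed the job in at 13.7 s. `close_job()` gives no verdict, so the checks below are all I have.

- **Pin:** in the wrist pictures the red knob sits about 5.5 to 6 mm lower than before and about 3 mm further along the rail. Its position is within about 2 mm of my estimate of the notch, which is inside camera error.
- **Gap to the row:** the plate is about 21 mm short of the first jar (the jam jar). That is the upper end of the 15–21 mm expected when latched.
- **Jars and tin:** the top view shows them upright. The network points moved only 1 to 3 pixels, partly because the arm now hides some of the rack.
- **Robot:** it is touching nothing, and the force reads zero within noise.

I did not push back against the latch to test it. The network found no knob in one of the pictures, so I measured the knob by its red colour instead. I did not re-measure the mug, shaker or garlic; the arm did not go near them.

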